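# Find the lens case that rattles and present it

### The job

One of the three sealed orange-lidded cases on the blue mat has something loose inside: pick the cases up and shake them until you know which one rattles, leaving the quiet ones standing upright on the mat. Carry only the rattling one forward and hold it level and still over the middle of the black inspection disc, about 10 cm above it, and finish while still holding it there in the gripper, without putting it down or letting go. Do not bring a quiet case over the disc, and leave everything else on the table where it is.

Things in the scene. Friction and masses are not known exactly. Their poses are not given: they have to be found in the camera images.
- case_1: One of three sealed hard cases that look alike (grey, orange lid, steel latch on each end, paper label on top): a box 90 mm long (its x), 60 mm wide (its y), 64 mm high, flat sides, 0.47 to 0.53 kg (no clue to its contents). Origin: centre of its underside. Firmly packed, or (one of the three) with a loose steel slug, see the mat.
- case_2: One of three sealed hard cases that look alike (grey, orange lid, steel latch on each end, paper label on top): a box 90 mm long (its x), 60 mm wide (its y), 64 mm high, flat sides, 0.47 to 0.53 kg (no clue to its contents). Origin: centre of its underside. Firmly packed, or (one of the three) with a loose steel slug, see the mat.
- case_3: One of three sealed hard cases that look alike (grey, orange lid, steel latch on each end, paper label on top): a box 90 mm long (its x), 60 mm wide (its y), 64 mm high, flat sides, 0.47 to 0.53 kg (no clue to its contents). Origin: centre of its underside. Firmly packed, or (one of the three) with a loose steel slug, see the mat.
- mat: Fixed thin blue mat on which the cases stand about 150 mm apart, 150 mm (x) x 440 mm (y), 4 mm thick. Origin: centre of its underside. The slug in one of them (0.2 kg) slides easily 50 mm along the case's x when it is shaken along x or tilted over 3 degrees, knocks at the ends and settles at the low end, shifting the weight there; across (y) it does not move.
- disc: Fixed black inspection disc with a white ring mark, 140 mm across, its top 20 mm above the table, beyond the mat as seen from the robot. Origin at the centre of its foot, on the table surface.
- lens: Bystander: upright black lens, 72 mm across, 105 mm high. Origin at the centre of its underside.
- adapter_a: Bystander: steel adapter ring, 56 mm across, 36 mm high. Origin at the centre of its underside.
- adapter_b: Bystander: steel adapter ring, 56 mm across, 36 mm high. Origin at the centre of its underside.
- bottle: Bystander: green bottle, 56 mm across, 140 mm high. Origin at the centre of its underside.
- cap: Bystander: flat black lens cap, 62 mm across, 9 mm high. Origin at the centre of its underside.
- jar: Bystander: small clear jar with white lid, 54 mm across, 60 mm high. Origin at the centre of its underside.
Mind the look-alikes: they are no part of the job. Leave any yellow look-alike of the case_2 alone.

How it is judged (in metres and radians):
On the way:
1. The rattling case is shaken (or rocked) in the air: lifted more than 20 mm off the mat and moving faster than 0.1 m/s or turning faster than 0.5 rad/s (((distance between slug_c0 and case_1 below 0.07 m and height (world z) of case_1 above 0.024 m and contact force between case_1 and the fingers above 1 N and (linear speed of case_1 above 0.1 m/s or angular speed of case_1 above 0.5 rad/s)) or (distance between slug_c0 and case_2 below 0.07 m and height (world z) of case_2 above 0.024 m and contact force between case_2 and the fingers above 1 N and (linear speed of case_2 above 0.1 m/s or angular speed of case_2 above 0.5 rad/s)) or (distance between slug_c0 and case_3 below 0.07 m and height (world z) of case_3 above 0.024 m and contact force between case_3 and the fingers above 1 N and (linear speed of case_3 above 0.1 m/s or angular speed of case_3 above 0.5 rad/s)))), for 0.04 s.
At the end, for the whole second after the job is handed in: Rattling case in the fingers only, underside 50 to 170 mm above the disc's top, centre within 50 mm of its axis, level to 0.2 rad, still (0.03 m/s, 0.3 rad/s). Quiet cases let go, at rest, upright to 0.1 rad on the mat, centres at most 10 mm past its edge (((distance between slug_c0 and case_1 below 0.07 m and horizontal distance between case_1 and disc below 0.05 m and z of case_1 in the frame of disc between 0.07 and 0.19 m and angle between case_1's own z axis and vertical below 0.2 rad and linear speed of case_1 below 0.03 m/s and angular speed of case_1 below 0.3 rad/s and contact force between case_1 and the fingers above 1 N and contact force between case_1 and disc below 0.1 N and (x of case_2 in the frame of mat between -0.085 and 0.085 m and y of case_2 in the frame of mat between -0.23 and 0.23 m and z of case_2 in the frame of mat below 0.012 m and angle between case_2's own z axis and vertical below 0.1 rad and linear speed of case_2 below 0.02 m/s and contact force between case_2 and the fingers below 0.1 N) and (x of case_3 in the frame of mat between -0.085 and 0.085 m and y of case_3 in the frame of mat between -0.23 and 0.23 m and z of case_3 in the frame of mat below 0.012 m and angle between case_3's own z axis and vertical below 0.1 rad and linear speed of case_3 below 0.02 m/s and contact force between case_3 and the fingers below 0.1 N)) or (distance between slug_c0 and case_2 below 0.07 m and horizontal distance between case_2 and disc below 0.05 m and z of case_2 in the frame of disc between 0.07 and 0.19 m and angle between case_2's own z axis and vertical below 0.2 rad and linear speed of case_2 below 0.03 m/s and angular speed of case_2 below 0.3 rad/s and contact force between case_2 and the fingers above 1 N and contact force between case_2 and disc below 0.1 N and (x of case_1 in the frame of mat between -0.085 and 0.085 m and y of case_1 in the frame of mat between -0.23 and 0.23 m and z of case_1 in the frame of mat below 0.012 m and angle between case_1's own z axis and vertical below 0.1 rad and linear speed of case_1 below 0.02 m/s and contact force between case_1 and the fingers below 0.1 N) and (x of case_3 in the frame of mat between -0.085 and 0.085 m and y of case_3 in the frame of mat between -0.23 and 0.23 m and z of case_3 in the frame of mat below 0.012 m and angle between case_3's own z axis and vertical below 0.1 rad and linear speed of case_3 below 0.02 m/s and contact force between case_3 and the fingers below 0.1 N)) or (distance between slug_c0 and case_3 below 0.07 m and horizontal distance between case_3 and disc below 0.05 m and z of case_3 in the frame of disc between 0.07 and 0.19 m and angle between case_3's own z axis and vertical below 0.2 rad and linear speed of case_3 below 0.03 m/s and angular speed of case_3 below 0.3 rad/s and contact force between case_3 and the fingers above 1 N and contact force between case_3 and disc below 0.1 N and (x of case_1 in the frame of mat between -0.085 and 0.085 m and y of case_1 in the frame of mat between -0.23 and 0.23 m and z of case_1 in the frame of mat below 0.012 m and angle between case_1's own z axis and vertical below 0.1 rad and linear speed of case_1 below 0.02 m/s and contact force between case_1 and the fingers below 0.1 N) and (x of case_2 in the frame of mat between -0.085 and 0.085 m and y of case_2 in the frame of mat between -0.23 and 0.23 m and z of case_2 in the frame of mat below 0.012 m and angle between case_2's own z axis and vertical below 0.1 rad and linear speed of case_2 below 0.02 m/s and contact force between case_2 and the fingers below 0.1 N)))); the arm keeps its last pose, push and grip.
It fails at once if A quiet case comes over the disc (centre within 70 mm of its axis) ((horizontal distance between case_1 and disc below 0.07 m and not (distance between slug_c0 and case_1 below 0.07 m)) or (horizontal distance between case_2 and disc below 0.07 m and not (distance between slug_c0 and case_2 below 0.07 m)) or (horizontal distance between case_3 and disc below 0.07 m and not (distance between slug_c0 and case_3 below 0.07 m))).
It fails at once if A bystander (lens, adapter ring, bottle, cap or jar) is moved more than 25 mm or tipped over (distance of any of lens, adapter_a, adapter_b, bottle, cap, jar from where it was at the start of the episode above 0.025 m or angle between any of lens, adapter_a, adapter_b, bottle, cap, jar's own z axis and vertical above 0.5 rad).
It also fails if it takes over 72 s, if anything falls off the work surface, if the arm or the gripper's body presses on something with over 40 N, if the wrist force passes 120 N, or if a joint passes its speed limit or range.

### The arm

A 6-joint arm with a two-finger parallel gripper is mounted at the origin on the work surface. World frame = base frame: x ahead of the robot, y to its left, z up, the work surface at z = 0. Lengths are in mm, angles in rad, forces in N, time in s.
With the tool pointing down it reaches from about 350 to 725 mm from the base axis. Payload 4.3 kg.
Tool frame: the origin (TCP) lies midway between the tips of the shut fingers; the grasp point (between the pads) lies 19 mm behind it; z points along the fingers, y is the direction in which the jaws open and shut (so a half turn about z gives the same grasp; the last joint's range is limited). The gripper opens to 85 mm and grips with 20 to 120 N. Pads are 22 mm wide; open, the fingers measure 114 mm over their backs; the gripper's body (76 mm by 85 mm) begins 54 mm behind the grasp point. The pads swing forward as they close: fully open they stand 13 mm farther back than shut.
Start: joints at [-1.417, 0.377, 0.081, 1.274, 0, 1.46], TCP at [149.941, -555.144, 231.329] pointing down, gripper open.
Joint ranges: [-2.72, 2.72], [-0.84, 1.66], [-1.02, 1.22], [-1.77, 2.12], [-1.37, 1.28], [-3.14, 3.14]. Speed limits (rad/s): [2.57, 2.57, 3.14, 3.14, 3.14, 3.14].

### API

Orientations are given as [roll, pitch, yaw] about the fixed x, y, z axes, in that order (R = Rz(yaw) Ry(pitch) Rx(roll)).
In Python, from workcell import reach, movel, move_joints, grip, sleep, inverse_kinematics, read_camera, MotionError, finish_job, read_t, read_joints, read_joint_velocities, read_effort, read_tcp_pos, read_tcp_rot, read_force, read_wrist_torque, read_finger_gap gives the robot as it stands. The module is installed in compiled form; this text tells all that it offers. Calls block until the motion is done:
- reach(position, orientation): joint-space move of the TCP to a pose.
- movel(position, feed=150, ori=None, guard=None): straight line of the TCP; ori=None keeps the orientation; feed is the mean speed in mm/s. With guard (N) it stops when the force on the tool has changed by that much, and returns True; else False.
- move_joints(angles): joint-space move.
- grip(opening, grip_force=None): finger opening in mm; grip_force is the grip in N (None keeps the last); returns when the fingers have stopped.
- sleep(seconds).
- inverse_kinematics(position, orientation): joint angles nearest the present ones, or None.
- read_camera(name): name is "side" or "top"; returns a dict with "image" (480x640x3 uint8, red, green, blue), "intrinsics" (3x3 intrinsics, pixels), "dist" ([k1, k2, p1, p2, k3] as OpenCV has them; the pictures are not rectified), "extrinsics" (4x4, takes a point from world to camera coordinates). Camera axes: x right, y down, z forward; pixel columns grow to the right and rows downward; lengths in mm; the calibration is good to about 2 mm. A picture is of the moment at which its call begins. There is no depth.
A pose or a line that the arm cannot do raises MotionError and nothing moves.
- finish_job(): hands the job in, once; it reports no verdict.
Readings, each from a call of its own:
- read_t(): time.
- read_joints(): joint angles.
- read_joint_velocities(): joint speeds.
- read_effort(): joint torques, N m.
- read_tcp_pos(): TCP position.
- read_tcp_rot(): TCP orientation.
- read_force(): force on the tool from outside, world axes, zero at the start.
- read_wrist_torque(): the same for the moment, N m.
- read_finger_gap(): finger opening in mm.
Only numpy, scipy, OpenCV 4.12 (cv2) and the standard library are available. Lean on these libraries where they do the work, as an engineer would, in place of code of your own. Each camera call takes 0.05 s, during which the arm holds its last target.

## Working session

There is one attempt and no reset: what is moved stays moved. The work goes in short steps, each a Python script; the robot and the scene stay as the last script left them, time stands still between calls to the robot, and variables do not carry over. Pictures are saved under pics/ and viewed, and the job is handed in when it is done.

```bash
mkdir -p pics
python3 - <<'E'
from workcell import *
import cv2,numpy as np
np.set_printoptions(suppress=True,precision=2)
for n in("top","side"):
    c=read_camera(n)
    np.savez(f"{n}0.npz",**{k:np.array(v) for k,v in c.items()})
    cv2.imwrite(f"pics/{n}0.png",c["image"][:,:,::-1])
    print(n,c["intrinsics"],c["dist"]);print(np.array(c["extrinsics"]))
print(read_t(),read_tcp_pos(),read_tcp_rot(),read_force(),read_finger_gap())
E
```

```text
top [[501.07   0.   311.41]
 [  0.   501.07 226.77]
 [  0.     0.     1.  ]] [-0.13  0.    0.    0.    0.  ]
[[   0.01   -1.      0.     14.24]
 [  -1.     -0.01   -0.09  514.87]
 [   0.09   -0.     -1.   1280.18]
 [   0.      0.      0.      1.  ]]
side [[581.89   0.   331.4 ]
 [  0.   581.89 231.59]
 [  0.     0.     1.  ]] [-0.16  0.    0.    0.    0.  ]
[[ -0.68  -0.73   0.01 362.84]
 [ -0.51   0.45  -0.73 316.28]
 [  0.53  -0.51  -0.68 954.58]
 [  0.     0.     0.     1.  ]]
0.1 [ 149.85 -554.53  230.45] [-3.14 -0.    0.26] [ 0.2  -0.25 -1.04] 85.42077702171765
```

View pics/top0.png

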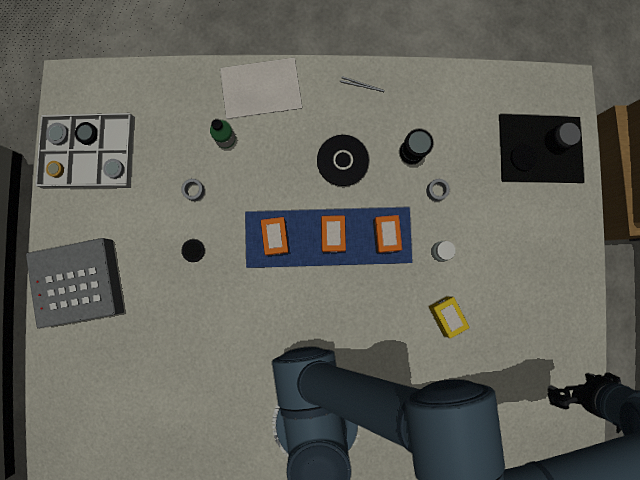

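View pics/side0.png

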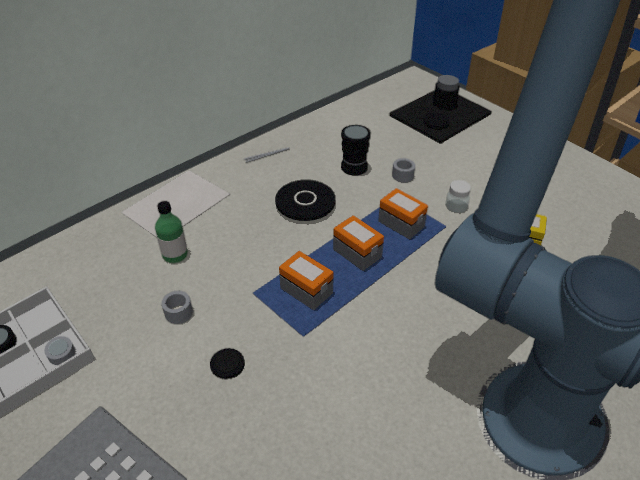

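Top view: three orange-lidded cases at (274,236), (333,233) and (388,233) on the blue mat, and the disc at (343,160). The yellow look-alike is at (450,317), off the mat, and I leave it alone. The other things that could be confused with a case are the jar (443,250), which has a white lid, and the orange ring in the tray (54,168). Next I measure the cases.

```bash
cat > h.py <<'E'
import numpy as np,cv2
def ray(c,uv,z):
    K=c["intrinsics"];d=c["dist"];E=c["extrinsics"];R=E[:3,:3];t=E[:3,3]
    p=cv2.undistortPoints(np.array(uv,float).reshape(-1,1,2),K,d).reshape(-1,2)
    D=np.c_[p,np.ones(len(p))]@R; C=-R.T@t
    s=(z-C[2])/D[:,2]
    return C+D*s[:,None]
def orange(c):
    im=c["image"];h=cv2.cvtColor(im,cv2.COLOR_RGB2HSV)
    m=cv2.inRange(h,(4,150,100),(17,255,255))
    cs,_=cv2.findContours(m,cv2.RETR_EXTERNAL,cv2.CHAIN_APPROX_NONE)
    return [k for k in cs if cv2.contourArea(k)>300],m
def boxes(c,z=68.):
    out=[]
    for k in orange(c)[0]:
        P=ray(c,k.reshape(-1,2),z)[:,:2].astype(np.float32)
        (cx,cy),(w,h),a=cv2.minAreaRect(P)
        if w<h: w,h=h,w;a+=90
        a=(a+90)%180-90
        out.append((cx,cy,w,h,a))
    return out
E
python3 - <<'E'
from h import *
np.set_printoptions(suppress=True,precision=1)
for n in("top","side"):
    c=dict(np.load(n+"0.npz"))
    print(n,"cam",-c["extrinsics"][:3,:3].T@c["extrinsics"][:3,3])
    for b in boxes(c): print(np.array(b))
    im=c["image"];h=cv2.cvtColor(im,cv2.COLOR_RGB2HSV)
    # white labels within orange bbox
    for k in orange(c)[0]:
        x,y,w,hh=cv2.boundingRect(k)
        fill=np.zeros(im.shape[:2],np.uint8);cv2.drawContours(fill,[k],-1,255,-1)
        m=cv2.bitwise_and(cv2.inRange(h,(0,0,120),(180,70,255)),fill)
        cs,_=cv2.findContours(m,0,1)
        q=max(cs,key=cv2.contourArea)
        P=ray(c,q.reshape(-1,2),68.)[:,:2].astype(np.float32)
        (cx,cy),(w,h2),a=cv2.minAreaRect(P);print(" label",cx,cy,w,h2,a)
    # disc: ring white
    u,v=(343,160) if n=="top" else (305,200)
    m=np.zeros(im.shape[:2],np.uint8);m[v-30:v+30,u-35:u+35]=cv2.inRange(h,(0,0,0),(180,255,60))[v-30:v+30,u-35:u+35]
    cs,_=cv2.findContours(m,0,1);q=max(cs,key=cv2.contourArea)
    P=ray(c,q.reshape(-1,2),20.)[:,:2].astype(np.float32);print("disc",cv2.minEnclosingCircle(P))
    r=im[v-14:v+14,u-16:u+16].min(2)>110;ys,xs=np.nonzero(r)
    print("ring",ray(c,[[xs.mean()+u-16,ys.mean()+v-14]],20.),len(xs))
    m=cv2.inRange(h,(105,100,30),(125,255,255));cs,_=cv2.findContours(m,0,1)
    q=[k for k in cs if cv2.contourArea(k)>1500]
    for k in q:
        P=ray(c,k.reshape(-1,2),4.)[:,:2].astype(np.float32);print("mat",cv2.minAreaRect(P))
c=dict(np.load("top0.npz"));cv2.imwrite("pics/crop0.png",cv2.resize(c["image"][190:340,230:480,::-1],None,fx=3,fy=3))
E
```

```text
top cam [ 393.5   20.  1322.5]
[488.2 112.   88.5  58.7   7.5]
[495.5 -37.7  85.7  57.8   0.4]
[ 496.1 -176.5   88.7   58.5    5.2]
 label 488.316162109375 112.04390716552734 59.41179656982422 33.00675964355469 7.542328357696533
 label 496.64276123046875 -37.75188446044922 57.99873733520508 32.69109344482422 0.36456912755966187
 label 496.2413024902344 -177.40916442871094 59.20589828491211 33.466583251953125 6.378059387207031
disc ((693.203369140625, -63.025421142578125), 71.09185028076172)
ring [[694.9 -64.4  20. ]] 94
mat ((490.0513916015625, -26.618881225585938), (147.56700134277344, 437.0106506347656), 2.0700623989105225)
side cam [-102.   605.8  875. ]
[481.5 118.4  96.2  69.7   7.7]
[488.5 -29.1  98.4  71.6   1.6]
[ 489.1 -166.7   96.3   74.3    5.5]
 label 487.6239013671875 112.18248748779297 59.26237487792969 33.98541259765625 7.731280326843262
 label 495.2559509277344 -36.50977325439453 59.062496185302734 33.79985046386719 1.9541958570480347
 label 496.0495300292969 -176.70191955566406 59.3510856628418 33.487754821777344 4.584227561950684
disc ((689.0510864257812, -59.81859588623047), 73.58997344970703)
ring [[693.5 -62.6  20. ]] 75
mat ((488.4867858886719, -25.294113159179688), (148.36598205566406, 436.16705322265625), 2.0987534523010254)
mat ((1097.23779296875, -1117.9599609375), (346.0533142089844, 827.2682495117188), 30.04324722290039)
```

View pics/crop0.png

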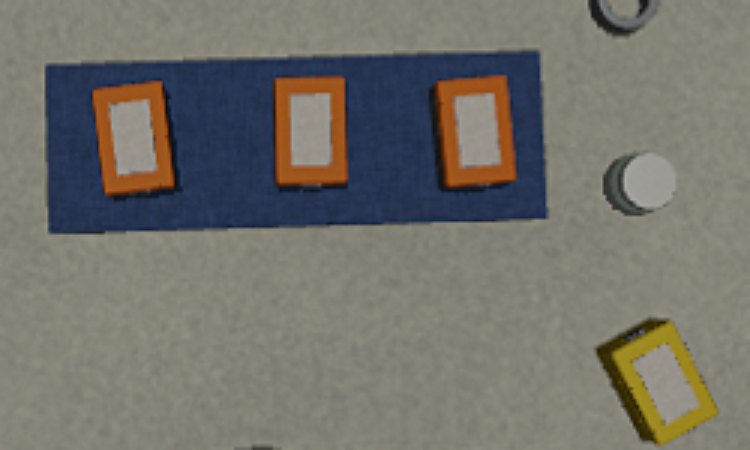

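The sizes match (labels agree between the two views to about 1 mm, rects ~88x58, disc radius ~71), and the crop confirms orange lids on the mat. I start with the right-hand case, the nearest one.

```bash
cat > act.py <<'E'
from workcell import *
import numpy as np
np.set_printoptions(suppress=True,precision=3)
PI=np.pi
def meas(tag,n=5):
    sleep(0.3)
    T=[];F=[]
    for _ in range(n):
        T.append(read_wrist_torque());F.append(read_force());sleep(0.02)
    T=np.mean(T,0);print(tag,"T",T,"F",np.mean(F,0),"t",round(read_t(),2));return T
def pick(x,y,a,approach=True):
    o=[PI,0,a]
    reach([x,y,150],o)
    g=movel([x,y,24],feed=120,guard=15); print("guard",g,read_tcp_pos())
    if g: return False
    grip(50,60); print("gap",read_finger_gap())
    movel([x,y,104],feed=120)
    return True
def test(x,y,a):
    o=lambda p:[PI,p,a]
    p=[x,y,104]
    meas("lvl0")
    Ts=[]
    for s in(1,-1,1):
        reach(p,o(0.2*s));tt=meas(f"tilt{s}")
        reach(p,o(0));t=meas(f" lvl after {s}");Ts.append(t)
    d=Ts[0]-Ts[1];d2=Ts[2]-Ts[1]
    ax=np.array([-np.sin(a),np.cos(a),0])
    print("delta about case y:",d@ax,d2@ax,"gap",read_finger_gap(),"tcp",read_tcp_pos())
def place(x,y,a):
    g=movel([x,y,26],feed=100,guard=None);movel([x,y,24],feed=20,guard=6)
    grip(85);movel([x,y,150],feed=150)
E
python3 - <<'E'
from act import *
a=np.radians(5.5)
print(inverse_kinematics([694,-63,80+20],[PI,0,0]),inverse_kinematics([496,-177,104],[PI,.2,a]),inverse_kinematics([496,-177,104],[PI,-.2,a]))
if pick(496.1,-177,a): test(496.1,-177,a)
print(read_t())
c=read_camera("side");import cv2;cv2.imwrite("pics/s1.png",c["image"][:,:,::-1])
E
```

```text
[-0.181  0.686  0.251  1.135  0.     2.96 ] [-0.407  0.51  -0.07   1.166 -0.096  2.647] [-0.533  0.222 -0.504  0.682  0.117  2.522]
guard False [ 496.732 -177.386   24.691]
gap 59.24968256856148
lvl0 T [ 0.022 -0.007 -0.001] F [ 0.211  0.018 -4.857] t 4.74
tilt1 T [ 0.038 -0.294 -0.017] F [-0.1    0.287 -5.129] t 5.47
 lvl after 1 T [ 0.015  0.02  -0.008] F [-0.053 -0.473 -5.033] t 6.19
tilt-1 T [-0.025  0.303  0.007] F [-0.179 -0.253 -5.059] t 6.92
 lvl after -1 T [-0.021 -0.029  0.025] F [-0.133  0.564 -4.842] t 7.64
tilt1 T [ 0.023 -0.299  0.011] F [-0.199  0.165 -4.346] t 8.37
 lvl after 1 T [-0.008  0.038  0.025] F [ 0.357  0.027 -4.733] t 9.09
delta about case y: 0.045328753797304784 0.06526167091042843 gap 59.19599183070039 tcp [ 496.798 -176.995  103.713]
9.0917
```

View pics/s1.png

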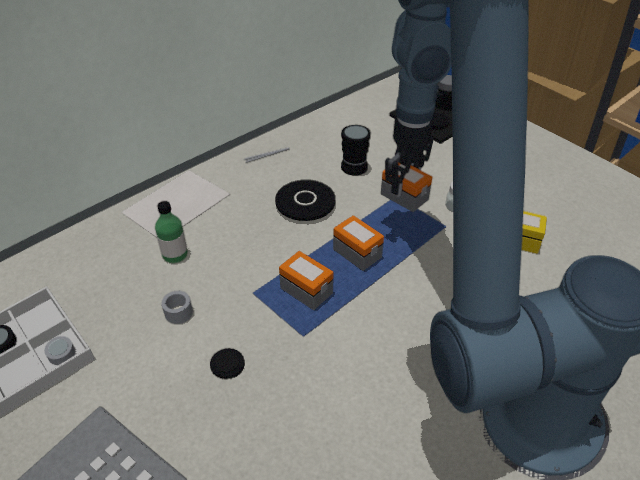

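The side view shows the right-hand case held at about (407,185). The torque change is in between (0.05, where ~0.1 N m is expected from a slug), so I average more samples.

```bash
cat >> act.py <<'E'
def avg(a,n=30):
    sleep(0.25);T=[]
    for _ in range(n): T.append(read_wrist_torque());sleep(0.02)
    T=np.array(T)@np.array([-np.sin(a),np.cos(a),0]);return T.mean(),T.std()
def test2(x,y,a,rep=2):
    r=[]
    for s in (1,-1)*rep:
        reach([x,y,104],[PI,.2*s,a]);tl=avg(a,12);reach([x,y,104],[PI,0,a]);l=avg(a);r.append((s,tl[0],l[0],l[1]))
    r=np.array(r);print(r)
    print("level delta",r[::2,2].mean()-r[1::2,2].mean(),"gap",read_finger_gap(),"t",read_t())
E
python3 - <<'E'
from act import *
test2(496.1,-177,np.radians(5.5))
E
```

```text
[[ 1.    -0.311  0.025  0.025]
 [-1.     0.308 -0.025  0.033]
 [ 1.    -0.323  0.027  0.025]
 [-1.     0.291 -0.018  0.032]]
level delta 0.04750494500419049 gap 59.48979525984131 t 16.675
```

Repeatable at 0.048 N m, but that could be hysteresis in the arm. I need a second case for comparison, so I put this one back and test the middle one.

Run:
```python
from act import *
print(read_tcp_rot())
place(496.1,-177,np.radians(5.5)); print("t",read_t(),read_tcp_pos())
import cv2;c=read_camera("side");cv2.imwrite("pics/s2.png",c["image"][:,:,::-1])
a=np.radians(1.2)
if pick(496,-37.2,a):
    print(read_tcp_rot());test2(496,-37.2,a,1);print(read_tcp_rot())
```

```text
[ 3.142 -0.     0.096]
t 19.2333 [ 495.468 -176.675  149.123]
guard False [496.768 -37.484  24.661]
gap 59.0744330764109
[-3.141  0.002  0.021]
[[ 1.    -0.352 -0.003  0.02 ]
 [-1.     0.337 -0.007  0.021]]
level delta 0.004280299413511261 gap 59.57816047231179 t 26.125
[ 3.142 -0.     0.021]
```

View pics/s2.png

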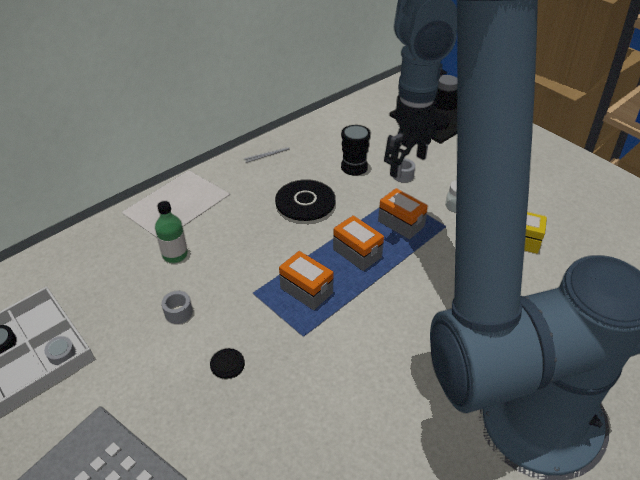

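The right-hand case is back upright at (404,212). The middle one gives 0.004 N m, so it is quiet, which rules out hysteresis. There is time to test the left one too.

Run:
```python
from act import *
place(496,-37.2,np.radians(1.2)); print("t",read_t())
a=np.radians(7.6)
if pick(488,112.1,a):
    test2(488,112.1,a,1)
```

```text
t 28.6833
guard False [488.738 112.019  24.682]
gap 59.74219301752237
[[ 1.    -0.377  0.001  0.028]
 [-1.     0.357 -0.003  0.031]]
level delta 0.0037556484127672174 gap 59.151570498107894 t 35.575
```

Left also ~0.004, so only the right-hand case shifts weight. I put the left one back, recheck the poses and re-grasp the right one.

Run:
```python
from act import *
from h import *
place(488,112.1,np.radians(7.6)); print("t",read_t())
reach([440,-177,220],[PI,0,np.radians(5.5)])
c=read_camera("side")
h=cv2.cvtColor(c["image"],cv2.COLOR_RGB2HSV)
for k in orange(c)[0]:
    f=np.zeros(h.shape[:2],np.uint8);cv2.drawContours(f,[k],-1,255,-1)
    m=cv2.bitwise_and(cv2.inRange(h,(0,0,70),(180,90,255)),f);q=max(cv2.findContours(m,0,1)[0],key=cv2.contourArea)
    print("label",cv2.minAreaRect(ray(c,q.reshape(-1,2),68.)[:,:2].astype(np.float32)))
cv2.imwrite("pics/s3.png",c["image"][:,:,::-1]);print(read_t())
```

```text
t 38.1333
label ((488.07208251953125, 113.167724609375), (60.88716125488281, 34.26355743408203), 7.7309041023254395)
label ((495.4051513671875, -36.228057861328125), (60.13317108154297, 34.353363037109375), 1.9493894577026367)
label ((496.4329833984375, -176.37001037597656), (60.8121337890625, 34.49860763549805), 4.9951958656311035)
39.3417
```

View pics/s3.png

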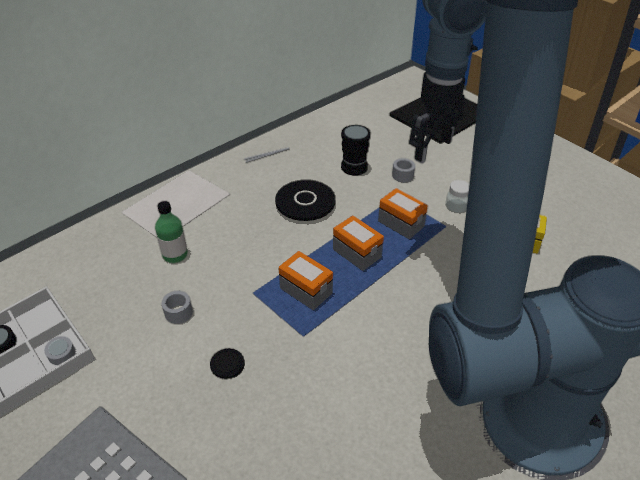

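All three stand upright where they were: left (306,278), middle (359,242), right (404,212). Now I carry the right one.

```bash
python3 - <<'E'
from act import *
import cv2
a=np.radians(5.5)
if pick(496.1,-177,a):
    d,_=0,0
    for s in(1,-1):
        reach([496.1,-177,104],[PI,.2*s,a]);sleep(.25);reach([496.1,-177,104],[PI,0,a]);print(s,avg(a,20))
    movel([496.1,-177,140],feed=120)
    movel([694,-63,140],feed=120)
    sleep(1)
    print(read_t(),read_tcp_pos(),read_tcp_rot(),read_finger_gap(),read_force(),np.abs(read_joint_velocities()).max())
    for n in("side","top"): cv2.imwrite(f"pics/{n}4.png",read_camera(n)["image"][:,:,::-1])
E
python3 -c "
import cv2,numpy as np
a=cv2.imread('pics/side4.png')[100:380,200:500];b=cv2.imread('pics/top4.png')[60:340,180:480]
cv2.imwrite('pics/f4.png',cv2.resize(np.hstack([a,b]),None,fx=1.33,fy=1.33))"
```

```text
guard False [ 496.804 -177.414   24.878]
gap 59.63911698839572
1 (np.float64(0.03216760211267921), np.float64(0.03156395303725389))
-1 (np.float64(-0.018110893802082216), np.float64(0.03393070887750247))
48.6917 [694.028 -62.999 139.99 ] [ 3.142 -0.     0.096] 59.36757932712144 [ 0.035  0.573 -5.407] 0.001735750880316184
```

View pics/f4.png

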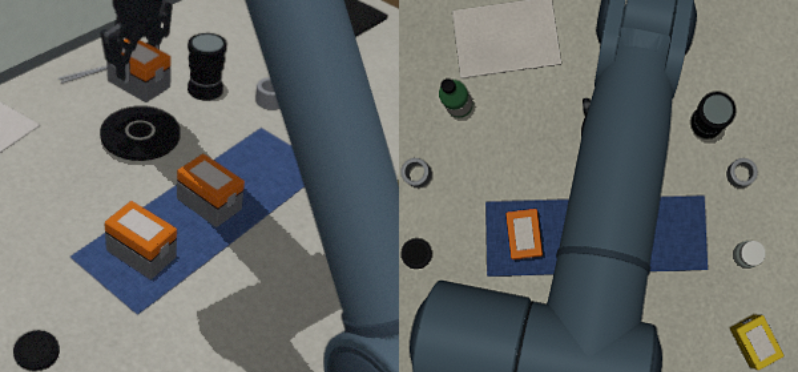

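The side view (left half) shows the case held level above the disc, at crop (140,70). The two quiet cases stand on the mat at crop (210,188) and (140,238), and the bystanders have not moved. Everything checks, so I hand in.

```bash
python3 -c "
from workcell import *
print(read_t(),read_tcp_pos(),read_finger_gap());finish_job()"
```

```text
48.7917 [693.99617802 -63.00969504 139.98370797] 59.33966277563322
the job is handed in; nothing more can be done
```

The right-hand case (y ≈ -177 mm) is the one that rattles. I handed the job in at 48.8 s with it held level over the disc. `finish_job()` reports no verdict, so success is judged from my own checks.

**Which case:** I picked up all three cases and rocked each ±0.2 rad along its length. Afterwards I compared the wrist torque with the case level again.

| Case | Torque change after rocking (N m) |
|---|---|
| Right (first pick) | 0.048 |
| Right (second pick) | 0.050 |
| Middle | 0.004 |
| Left | 0.004 |

One thing disagreed: about 0.1 N m was expected for a 0.2 kg slug moving 50 mm, so the reading is about half that. It repeated on a second grasp, was stable in sign, and was over ten times the other two cases.

**Final state:**
- **Held case:** the TCP is at (694, -63, 140) mm, over the measured disc centre. That puts the underside about 100 mm above the disc, with the finger gap at 59.3 mm and the arm still.
- **Quiet cases:** both were put back upright on the mat. The middle one is hidden by the arm in the last top picture, but the side view shows both standing.
- **Bystanders:** none looked moved in the last pictures. I judged that by eye and did not measure it.

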